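# Lock the microscope to its bench anchor

### The job

Lock the microscope to the bench: push the black post round with a fingertip until the slot of the yellow locking disc lines up with the steel bar, then push the bar by its red tab through the disc and fully home into the lug on the microscope's foot. Only push with the fingers, never pinch the post or the tab or shove with great force, do not bump the microscope, leave the slide box, the specimen jar and the eyepiece where they stand, and finish clear of everything.

Things in the scene. Friction and masses are not known exactly. Their poses are not given: they have to be found in the camera images.
- anchor: Aluminium plate fixed to the bench, 345 x 90 x 10 mm. Origin on the bench right below the disc's axis; z up; x = the way the bar is pushed home, from red tab through disc to microscope (points to the robot's right, +-20 degrees). Plate spans x -210 to 135, y -45 to 45 mm. Two dark rails beside the bar, 30 mm high, 35 mm wide over both, x -201 to -56 mm.
- disc (a joint): Angle (rad) of the yellow disc about its vertical axis, counter-clockwise from above positive, range -0.4 to 3.54. Its slot is in line with the bar at 0 and equally at 3.14. Starts between 0.5 and 2.64: turn it whichever way. Friction of about 0.05 N m holds it where it is left (2 N at the post turns it).
- disc_mid (a point): Centre of the yellow disc's top face, on its axis, 29 mm above the bench; turns with the disc. Disc diameter 80 mm; slot 18 mm wide, 16 mm deep, open at the top and both ends, right across the disc along this frame's x. The post stands on this frame's +y side, 26 mm from the axis.
- post_top (a point): Centre of the top of the black finger post, an upright cylinder, diameter 14 mm, on the disc from 29 to 59 mm above the bench. Push it sideways to turn the disc. Seen in the anchor's frame it lies on the +y side at disc angle 0, the bar's (-x) side at 1.57, the -y side at 3.14.
- bar (a joint): Travel (m) of the steel bar along the anchor's x: 0 drawn back, 0.120 fully home at its end stop. Starts at 0 to 0.012. About 2 N of friction, no spring, stays where left. Bar 12 mm wide, 10 mm tall, nose tapered to 5 mm; it meets the disc's rim at about 0.016 and stops there unless the slot is in line (the nose centres a disc within about 0.13 rad).
- bar_nose (a point): Tip of the bar's tapered nose, 20 mm above the bench; 56 mm before the disc's axis at travel 0, 64 mm beyond it at 0.120.
- bar_push (a point): Centre of the rear face of the red push tab at the bar's tail, the face to push: upright plate 36 mm wide, 36 mm tall (33 to 69 mm above the bench), 8 mm thick, facing along the anchor's -x. 128 mm behind the nose: 184 mm before the disc's axis at travel 0, 64 mm at travel 0.120.
- lug (a point): Centre of the opening in the steel lug on the microscope's foot, 56 mm beyond the disc's axis on the anchor's x, 20 mm above the bench; opening 18 mm wide, lug 34 mm wide, top 33 mm above the bench. Its axes are those of the anchor.
- microscope: White digital microscope with a small blue screen, grey foot and black stage, fixed on the anchor; foot 170 x 160 x 35 mm at x 130 to 300, y -80 to 80 mm in this frame, stage 113 mm and head 335 mm high, same x range. Origin and axes are those of anchor (below the disc), not its own middle. The lug belongs to it.
- slide_box: Loose blue slide box, 97 x 64 x 32 mm, 0.14 kg, origin under its centre, on the anchor's +y side of the lock. To be left alone.
- specimen_jar: Loose amber jar with a white cap, 42 mm diameter, 62 mm tall, 0.11 kg, origin under its centre, on the anchor's +y side of the lock near the tab. To be left alone.
- eyepiece: Loose silvery metal eyepiece with a black band, standing upright, 34 mm diameter, 50 mm tall, 0.09 kg, origin under its centre, on the robot's side of the lock. To be left alone.

How it is judged (in metres and radians):
On the way, in this order (a step that is already met when the one before it is completed fails the run):
1. the disc's slot is in line with the bar (within 0.16 rad) while the bar has not gone more than about 8 mm into the disc (angle between the x axis of disc_mid and the x axis of lug, either way round below 0.16 rad and value of joint bar below 0.024 m), for 0.1 s.
2. the bar has been pushed home through the disc (value of joint bar above 0.114 m), for 0.1 s.
At the end, for the whole second after the job is handed in: The bar stands within 6 mm of its end stop (travel above 0.114 m), through the disc's slot (slot within 0.12 rad of the bar) and in the lug, at rest; the slide box, jar and eyepiece within 20 mm of where they were (angle between the x axis of disc_mid and the x axis of lug, either way round below 0.12 rad and value of joint bar above 0.114 m and velocity of joint bar below 0.005 m/s and velocity of joint disc below 0.05 rad/s and distance of each of slide_box, specimen_jar, eyepiece from where it was at the start of the episode below 0.02 m); the robot touches nothing.
It fails at once if the slide box, the jar or the eyepiece is moved more than 20 mm or lifted (distance of any of slide_box, specimen_jar, eyepiece from where it was at the start of the episode above 0.02 m).
It fails at once if the disc or its post is pinched or shoved with more than 35 N (contact force between the fingers and disc above 35 N).
It fails at once if the bar or its tab is pinched or shoved with more than 35 N (contact force between the fingers and bar above 35 N).
It fails at once if the microscope is bumped with more than 8 N (contact force between any of the fingers, the arm and microscope above 8 N).
It also fails if it takes over 53 s, if anything falls off the work surface, if the arm or the gripper's body presses on something with over 40 N, if the wrist force passes 120 N, or if a joint passes its speed limit or range.

### The arm

A 6-joint arm with a two-finger parallel gripper is mounted at the origin on the work surface. World frame = base frame: x ahead of the robot, y to its left, z up, the work surface at z = 0. Lengths are in mm, angles in rad, forces in N, time in s.
With the tool pointing down it reaches from about 350 to 775 mm from the base axis. Payload 7.3 kg.
Tool frame: the origin (TCP) lies midway between the tips of the shut fingers; the grasp point (between the pads) lies 19 mm behind it; z points along the fingers, y is the line along which they close (so a half turn about z gives the same grasp; the last joint's range is limited). The gripper opens to 92 mm and grips with 3 to 60 N. Pads are 19 mm wide; open, the fingers measure 130 mm over their backs; the gripper's body (75 mm by 190 mm) begins 47 mm behind the grasp point.
Start: joints at [1.068, 0.342, 1.524, -0, 1.275, -0.146], TCP at [183.357, 491.96, 226.741] pointing down, gripper open.
Joint ranges: [-2.53, 2.53], [-0.77, 2.02], [0.04, 2.7], [-1, 4.14], [0.28, 2.66], [-3.11, 3.11]. Speed limits (rad/s): [2.57, 2.57, 3.14, 3.14, 3.14, 3.14].

### API

Orientations are given as [roll, pitch, yaw] about the fixed x, y, z axes, in that order (R = Rz(yaw) Ry(pitch) Rx(roll)).
In Python, from plant import bot gives the robot as it stands. The module is installed in compiled form; this text tells all that it offers.
- The arm moves only by the shell command python3 -m crank 'ROWS' [OPENING]. ROWS is JSON, a list of rows, each a list of 6 numbers: the shift along the tool's x, y, z in m, then the turn, a rotation vector about the tool's x, y, z in rad. In form: [[dx, dy, dz, wx, wy, wz], ...]. A call has 1 to 5 rows; each row shifts and turns the commanded pose from where the row before left it, along the tool's axes as they then stand; what a row does not reach is not made up. A row lasts 1/8 s, in which the tool goes at most 62.5 mm and 10.7 degrees, less where a joint would pass 70% of its speed; a pose out of reach is approached as far as the arm can. A call is refused whole if a number of a shift passes 0.0625 or a number of a turn 0.188, either way. A call with a gripper value outside its range is refused whole. OPENING is the opening in per cent of the stroke, from 0 (shut) to 100 (fully open), set as the call begins (- or left out, the last holds). The fingers move at their own pace and stop on an object; the grip force is fixed at half the most. Time passes only in rows, so rows that do not move let the fingers close. It gives the time, the measured TCP pose, the force, the opening and the grip force at its end, in the units of the state.
- bot.get_obs(): the state, without advancing time (a new reading comes with each control period).
- bot.capture(name): name is "scene" or "top" or "wrist"; returns a dict with "color" (400x640x3 uint8, blue, green, red), "fov_y" (degrees; the focal length in pixels is half the picture's height over the tangent of half this angle, whatever the lens; pixels are square), "cx", "cy" (the principal point, pixels), "extrinsics" (4x4, takes a point from world to camera coordinates); the wrist camera has in their place "tool_from_camera" (4x4, takes a point from camera to tool coordinates, whose origin is the TCP and whose axes are the flange's). Camera axes: x right, y up, looking along -z (the intrinsics and any distortion apply to the point x, -y, -z); pixel columns grow to the right and rows downward; lengths in mm; the calibration is good to about 2 mm. A picture is of the moment at which its call begins: read the wrist's pose just before it. There is no depth.
- bot.close_job(): hands the job in; it is judged then, once.
The state is a dict: "time": time; "joint_positions": joint angles; "dq": joint speeds; "tau": joint torques, N m; "tool_pos": TCP position; "tcp_rot": TCP orientation; "contact_force": force on the tool from outside, world axes, zero at the start; "moment": the same for the moment, N m; "grip_width": finger opening in mm; "finger_force": force on a finger pad.
Only numpy, scipy, OpenCV 4.12 (cv2) and the standard library are available. Lean on these libraries where they do the work, as an engineer would, in place of code of your own. Each camera call takes 0.05 s, during which the arm holds its last target. There are 200 camera calls.

## Working session

There is one attempt and no reset: what is moved stays moved. The work goes in short steps, Python scripts to look and compute and a shell command to move; the robot and the scene stay as the last step left them, time stands still between calls to the robot, and variables do not carry over. Pictures are saved under pics/ and viewed, at most 10 in all, crops included, and the job is handed in when it is done.

```bash
mkdir -p pics; python3 - <<'E'
from plant import bot
import cv2
o=bot.get_obs();print({k:o[k] for k in("time","tool_pos","tcp_rot","contact_force","grip_width")})
for n in("scene","top"):
    c=bot.capture(n);cv2.imwrite(f"pics/{n}0.png",c["color"]);print(n,c["fov_y"],c["cx"],c["cy"],c["extrinsics"],[k for k in c])
E
```

```text
{'time': 0.0, 'tool_pos': array([183.15090127, 491.59097491, 226.03779207]), 'tcp_rot': array([-3.14006669e+00, -2.38745439e-04,  2.78476822e+00]), 'contact_force': array([-0.41789996,  1.05243972,  0.2557315 ]), 'grip_width': 91.98991082630415}
scene 52.311755394052014 312.52851784067695 200.60971263053 [[ 7.27737057e-01  6.85793508e-01 -9.27580987e-03 -4.57485918e+02]
 [-5.19574434e-01  5.60079417e-01  6.45254565e-01  2.97378933e+02]
 [ 4.47706582e-01 -4.64756184e-01  7.63911321e-01 -1.06088212e+03]
 [ 0.00000000e+00  0.00000000e+00  0.00000000e+00  1.00000000e+00]] ['color', 'fov_y', 'cx', 'cy', 'extrinsics']
top 45.299941146266306 326.0621323451986 202.83795959000605 [[-2.52288937e-02 -9.99681361e-01 -8.24779764e-04  3.87032221e+01]
 [ 9.87747920e-01 -2.50548144e-02  1.54033450e-01 -6.26000489e+02]
 [-1.54005034e-01  3.07141905e-03  9.88065289e-01 -7.53784304e+02]
 [ 0.00000000e+00  0.00000000e+00  0.00000000e+00  1.00000000e+00]] ['color', 'fov_y', 'cx', 'cy', 'extrinsics']
```

View pics/top0.png

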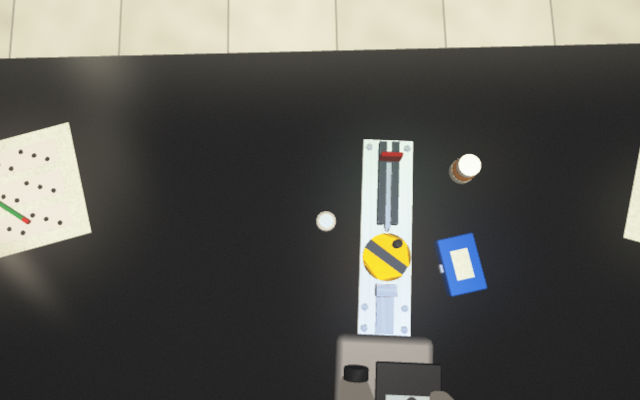

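View pics/scene0.png

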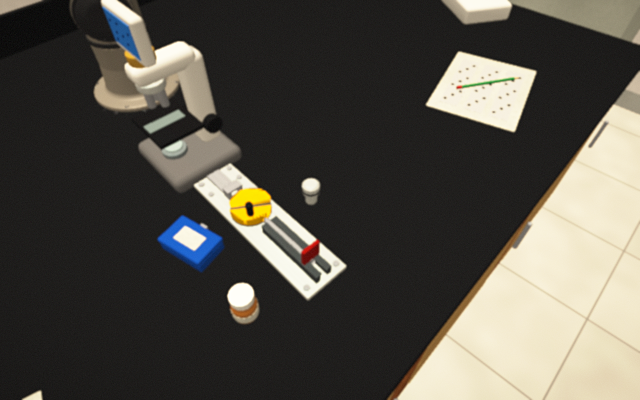

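The top view shows the yellow disc at (386,257) with its post at (397,243) and its slot diagonal, and the red tab at (391,155). The eyepiece is at (326,221), the jar at (468,166) and the box at (462,265). The scene view agrees. I'll triangulate across both views to fix positions, because the bar seems to point towards the robot.

```bash
cat > h.py <<'E'
import numpy as np,cv2
from plant import bot
def ray(c,u,v):
    f=200/np.tan(np.radians(c["fov_y"]/2));E=c["extrinsics"];R=E[:3,:3];t=E[:3,3]
    return -R.T@t, R.T@np.array([(u-c["cx"])/f,-(v-c["cy"])/f,-1])
def plane(c,u,v,z):
    o,d=ray(c,u,v);return o+d*(z-o[2])/d[2]
def proj(c,p):
    f=200/np.tan(np.radians(c["fov_y"]/2));E=c["extrinsics"];q=E[:3,:3]@np.array(p)+E[:3,3]
    return c["cx"]+f*q[0]/-q[2], c["cy"]-f*q[1]/-q[2]
def tri(a,pa,b,pb):
    o1,d1=ray(a,*pa);o2,d2=ray(b,*pb)
    s=np.linalg.lstsq(np.c_[d1,-d2],o2-o1,rcond=None)[0]
    p,q=o1+s[0]*d1,o2+s[1]*d2;return (p+q)/2,np.linalg.norm(p-q)
def blob(img,lo,hi,roi=None):
    m=cv2.inRange(cv2.cvtColor(img,cv2.COLOR_BGR2HSV),lo,hi)
    n,l,s,c=cv2.connectedComponentsWithStats(m)
    k=1+np.argmax(s[1:,4]);return c[k],s[k],(l==k).astype(np.uint8)
E
python3 - <<'E'
from h import *
np.set_printoptions(precision=1,suppress=True)
c={n:bot.capture(n) for n in("top","scene")}
for n in c:
    im=c[n]["color"]
    yc,ys,ym=blob(im,(18,120,100),(35,255,255)); pts=cv2.findNonZero(ym)
    h=cv2.convexHull(pts);e=cv2.fitEllipse(h)
    print(n,"yellow",yc,ys,e,"disc",plane(c[n],*yc,29),plane(c[n],*e[0],26))
    for nm,lo,hi in(("red",(0,150,60),(8,255,255)),("blue",(105,120,80),(125,255,255))):
        b=blob(im,lo,hi);print(nm,b[0],b[1],plane(c[n],*b[0],60 if nm=="red" else 32))
print("tab",tri(c["top"],(391,154),c["scene"],(310,251)))
print("jar cap",tri(c["top"],(470,165),c["scene"],(242,293)),"eye",tri(c["top"],(326,220),c["scene"],(311,183)))
print("base in scene",proj(c["scene"],(0,0,0)), "top",[proj(c["top"],p) for p in((300,0,0),(300,0,0))])
im=c["top"]["color"][130:340,335:435];cv2.imwrite("pics/topz.png",cv2.resize(im,None,fx=2.8,fy=2.8,interpolation=2))
o=bot.get_obs();w=bot.capture("wrist");print(w["tool_from_camera"],w["fov_y"],w["cx"],w["cy"]);cv2.imwrite("pics/w.png",w["color"])
E
```

```text
top yellow [378.8 266.8] [363 248  39  33 645] ((379.77435302734375, 265.48309326171875), (23.181089401245117, 45.650108337402344), 125.46408081054688) disc [518.9 -63.   29. ] [521.1 -65.1  26. ]
red [391.  154.3] [381 152  21   5  88] [704.6 -88.   60. ]
blue [460.8 264.9] [ 436  232   52   65 1717] [ 518.4 -200.    32. ]
scene yellow [250.3 205.8] [ 229  188   43   38 1207] ((250.3578338623047, 205.69769287109375), (38.261695861816406, 43.99441146850586), 75.24703216552734) disc [542.9 -77.9  29. ] [540.7 -76.3  26. ]
red [310.  251.7] [301 239  19  26 257] [708.4 -89.8  60. ]
blue [191.6 243.7] [ 157  215   67   57 1662] [ 535.  -204.2   32. ]
tab (array([706. , -88. ,  57.4]), np.float64(0.9571518327143672))
jar cap (array([ 683.9, -215.5,   63.1]), np.float64(6.1914046208766225)) eye (array([598.9,  25.2,  50.5]), np.float64(3.9237577543338436))
base in scene (np.float64(136.91158413386546), np.float64(86.45368220908276)) top [(np.float64(344.71558294187054), np.float64(400.3547472229217)), (np.float64(344.71558294187054), np.float64(400.3547472229217))]
[[  -0.     1.     0.3   81. ]
 [   1.     0.    -0.    -0.6]
 [  -0.     0.3   -1.  -157.8]
 [   0.     0.     0.     1. ]] 64.18579770276537 315.7512224904533 195.60871870492147
```

View pics/topz.png

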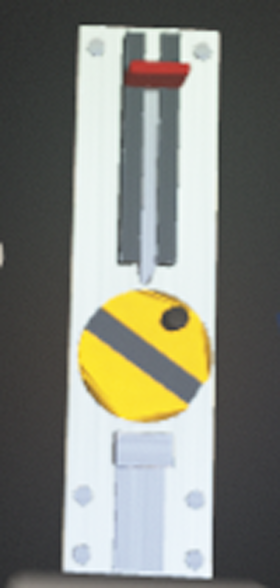

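Triangulated heights match the text (tab 57 mm, jar cap 63 mm), so the calibration holds. The anchor's x really does point along about world -x, towards the robot. The zoomed view shows the slot skewed about 0.9 rad and the post on the -x/+y side. Next I'll fit the anchor frame accurately.

```bash
python3 - <<'E'
from h import *
np.set_printoptions(precision=2,suppress=True)
t=bot.capture("top");s=bot.capture("scene");im=t["color"]
hsv=cv2.cvtColor(im,cv2.COLOR_BGR2HSV)
m=cv2.inRange(hsv,(0,0,170),(180,70,255));m[:125]=0;m[345:]=0;m[:,:345]=0;m[:,430:]=0
m=cv2.morphologyEx(m,cv2.MORPH_CLOSE,np.ones((3,3)))
pts=cv2.findNonZero(m).reshape(-1,2)
# left/right edges per row, line fit on plane z=10
L=[];R=[]
for v in range(145,330):
    u=np.where(m[v]>0)[0]
    if len(u): L.append(plane(t,u[0]-.5,v,10)[:2]);R.append(plane(t,u[-1]+.5,v,10)[:2])
fl=[cv2.fitLine(np.float32(a),cv2.DIST_HUBER,0,.01,.01).ravel() for a in(L,R)]
for f in fl: print("edge dir",f, np.degrees(np.arctan2(f[1],f[0])))
top=[plane(t,u,pts[pts[:,0]==u][:,1].min()-.5,10) for u in range(366,411,5)]
print("far end",np.array(top)[:,:2].tolist())
# disc: yellow both pieces, hull
ym=cv2.inRange(hsv,(15,100,80),(38,255,255));h=cv2.convexHull(cv2.findNonZero(ym));print("disc px",cv2.fitEllipse(h),cv2.minEnclosingCircle(h))
e=cv2.fitEllipse(h);print("disc",plane(t,*e[0],29))
# post: dark pixels inside the hull
dm=np.zeros_like(ym);cv2.fillConvexPoly(dm,h,255)
g=cv2.inRange(hsv,(0,0,0),(180,255,62))&dm
n,l,st,c=cv2.connectedComponentsWithStats(g);print("dark",[(st[i],c[i]) for i in range(1,n) if st[i][4]>15])
# slot: grey
g=cv2.inRange(hsv,(0,0,62),(180,90,140))&cv2.erode(dm,np.ones((5,5)))
n,l,st,c=cv2.connectedComponentsWithStats(g);k=1+np.argmax(st[1:,4]);q=np.argwhere(l==k)
w=np.array([plane(t,x,y,29)[:2] for y,x in q],np.float32);f=cv2.fitLine(w,2,0,.01,.01).ravel();print("slot",st[k],f,np.arctan2(f[1],f[0]))
for nm,a in(("top",t),("scene",s)): print(nm,"red hull",cv2.minAreaRect(cv2.findNonZero(blob(a["color"],(0,120,50),(10,255,255))[2])))
E
```

```text
edge dir [  1.    -0.07 572.89 -34.6 ] -3.7555912
edge dir [   1.     -0.07  570.62 -124.15] -3.8118072
far end [[747.659453855359, -51.77925533562285], [747.4311475110158, -60.738945403997675], [745.3517465151834, -69.62202342559551], [745.1235405602793, -78.57842031658164], [744.8953386630262, -87.53465795697505], [744.667140823316, -96.49073635102317], [744.4389470410404, -105.44665550297306], [742.3613485408155, -114.31115216341841], [742.1332550538102, -123.26378089486896]]
disc px ((232.5500946044922, 229.67323303222656), (200.30624389648438, 481.30712890625), 78.50310516357422) ((245.0, 199.0), 224.8911895751953)
disc [587.68 182.94  29.  ]
dark [(array([426, 160,  41,  58, 877], dtype=int32), array([445.11, 185.17])), (array([   99,   173,   261,   102, 14925], dtype=int32), array([247.73, 222.08]))]
slot [ 412  165   33   91 1902] [   0.99   -0.16  624.51 -146.35] -0.16257346
top red hull ((390.5, 156.0), (8.0, 21.0), 90.0)
scene red hull ((310.256103515625, 251.19517517089844), (13.118596076965332, 27.642757415771484), 51.34019470214844)
```

```bash
python3 - <<'E'
from h import *
np.set_printoptions(precision=2,suppress=True)
t=bot.capture("top");im=t["color"];hsv=cv2.cvtColor(im,cv2.COLOR_BGR2HSV)
roi=np.zeros((400,640),np.uint8);roi[225:290,355:420]=255
ym=cv2.inRange(hsv,(15,100,80),(38,255,255))&roi;h=cv2.convexHull(cv2.findNonZero(ym));e=cv2.fitEllipse(h);print("disc",e,plane(t,*e[0],29),plane(t,*e[0],26))
dm=np.zeros_like(ym);cv2.fillConvexPoly(dm,h,255);dm=cv2.erode(dm,np.ones((3,3)))
v=hsv[...,2];s=hsv[...,1]
g=((dm>0)&(ym==0)).astype(np.uint8)
n,l,st,c=cv2.connectedComponentsWithStats(g)
for i in range(1,n):
    if st[i][4]<15: continue
    q=np.argwhere(l==i);w=np.array([plane(t,x,y,29)[:2] for y,x in q],np.float32);f=cv2.fitLine(w,2,0,.01,.01).ravel()
    print(st[i],c[i],"V",v[l==i].mean(),"slope",np.arctan2(f[1],f[0]),"at z59",plane(t,*c[i],59),"z44",plane(t,*c[i],44))
a=np.radians(-3.78);print("rear of plate->disc",745-210*np.cos(a))
# near end of plate
u=385; print("near end",[plane(t,u,334.5+.0*u,10) for u in(365,400)])
r=np.argwhere(blob(im,(0,120,50),(10,255,255))[2]);print("tab px",r.min(0),r.max(0),"top rear edge at z69",plane(t,391,r[:,0].min()-.5,69))
E
```

```text
disc ((386.3240661621094, 256.8016662597656), (46.50978469848633, 47.29841613769531), 113.67084503173828) [535.23 -76.41  29.  ] [535.34 -76.79  26.  ]
[367 241  39  33 383] [386.25 256.85] V 122.50913838120104 slope 0.9027342 at z59 [533.97 -72.53  59.  ] z44 [534.56 -74.41  44.  ]
[393 240   9   8  58] [396.98 243.41] V 83.53448275862068 slope -1.1697458 at z59 [555.29 -90.99  59.  ] z44 [556.29 -93.22  44.  ]
rear of plate->disc 535.4568462939372
near end [array([406.92, -37.12,  10.  ]), array([405.44, -96.  ,  10.  ])]
tab px [152 380] [160 401] top rear edge at z69 [706.99 -86.9   69.  ]
```

The disc axis is at about (535,-77), the anchor's x has yaw 3.076, the disc angle is about 0.97, and the bar travel is about 12 mm. I'll close the fingers, turn the tool to yaw 3.076 so its x lies along the anchor's x, and approach in a wide arc.

```bash
python3 -m crank '[[0,0,0,0,0,-0.145],[0,0,0,0,0,-0.145],[-0.05,-0.018,0,0,0,0],[-0.05,-0.018,0,0,0,0],[-0.05,-0.018,0,0,0,0]]' 0; python3 -m crank '[[-0.05,-0.018,0,0,0,0],[-0.05,-0.018,0,0,0,0],[-0.05,-0.018,0,0,0,0],[-0.04,-0.04,0,0,0,0],[-0.04,-0.04,0,0,0,0]]'; python3 -c "
from plant import bot;o=bot.get_obs();print(o['joint_positions'],o['tcp_rot'])"
```

```text
time: 1.02
tool_pos: [330.7, 427.4, 226.9]
tcp_rot: [3.141, 0.0, 3.075]
contact_force: [0.9, 0.7, -0.2]
grip_width: 46.3
finger_force: 0.0
time: 1.65
tool_pos: [551.1, 277.8, 226.4]
tcp_rot: [3.142, -0.0, 3.075]
contact_force: [0.5, 0.7, -0.1]
grip_width: 0.7
finger_force: 0.0
[ 3.42648484e-01  5.14301515e-01  1.25125590e+00  1.42499697e-04
  1.37619737e+00 -1.16170580e+00] [ 3.14152888e+00 -2.04371610e-04  3.07512305e+00]
```

```bash
python3 -m crank '[[-0.0082,-0.0473,0,0,0,0],[-0.0082,-0.0473,0,0,0,0],[-0.0082,-0.0473,0,0,0,0],[-0.0082,-0.0473,0,0,0,0],[-0.0082,-0.0473,0,0,0,0]]'; python3 -m crank '[[-0.0082,-0.0473,0,0,0,0],[-0.0082,-0.0473,0,0,0,0],[-0.0082,-0.0473,0,0,0,0],[0,0,0.03,0,0,0],[0,0,0.03,0,0,0]]'; python3 - <<'E'
from h import *
cv2.imwrite("pics/s2.png",bot.capture("scene")["color"]);print(bot.get_obs()["joint_positions"])
E
```

```text
time: 2.28
tool_pos: [575.1, 38.8, 226.8]
tcp_rot: [3.141, 0.0, 3.075]
contact_force: [0.2, -0.2, 0.5]
grip_width: 0.2
finger_force: 0.0
time: 2.9
tool_pos: [590.2, -103.9, 166.0]
tcp_rot: [3.142, 0.001, 3.073]
contact_force: [-0.4, -0.8, -0.4]
grip_width: 0.6
finger_force: 0.0
[-3.01579274e-01  5.31611066e-01  1.40635264e+00  1.63240569e-04
  1.21057860e+00 -1.80458094e+00]
```

View pics/s2.png

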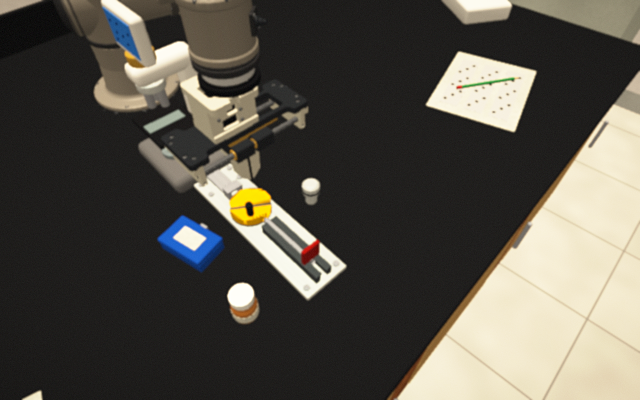

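The gripper is in the expected place above the lock, near (248,170) in the image, and clear of the microscope and loose items. Descending behind the post.

```bash
python3 -m crank '[[0,0,0.035,0,0,0],[0,0,0.035,0,0,0],[0,0,0.035,0,0,0],[0,0,0.012,0,0,0],[0,0,0.009,0,0,0]]'; python3 -m crank '[[0.01,0,0,0,0,0],[0.005,0,0,0,0,0],[0.005,0,0,0,0,0],[0,0,0,0,0,0]]'
```

```text
time: 3.58
tool_pos: [590.8, -103.0, 41.2]
tcp_rot: [-3.141, 0.001, 3.075]
contact_force: [-0.2, -0.4, -0.1]
grip_width: 0.3
finger_force: 0.0
time: 4.08
tool_pos: [573.0, -103.0, 42.3]
tcp_rot: [-3.139, 0.008, 3.074]
contact_force: [6.3, -4.1, -4.2]
grip_width: 0.5
finger_force: 3.7
```

```bash
python3 -m crank '[[0.004,0,0,0,0,0],[0.004,0,0,0,0,0],[0.004,0,0,0,0,0]]';python3 -m crank '[[0.004,0,0,0,0,0],[0.003,0,0,0,0,0],[0.002,0,0,0,0,0],[0,0,0,0,0,0]]'; python3 - <<'E'
from h import *
im=bot.capture("scene")["color"][140:300,160:370];cv2.imwrite("pics/s3.png",cv2.resize(im,None,fx=3,fy=3,interpolation=2))
E
```

```text
time: 4.45
tool_pos: [565.4, -105.3, 43.8]
tcp_rot: [-3.135, 0.018, 3.075]
contact_force: [11.0, -10.9, 0.1]
grip_width: 0.5
finger_force: 5.8
time: 4.95
tool_pos: [549.7, -100.4, 41.5]
tcp_rot: [-3.141, 0.002, 3.075]
contact_force: [2.1, -0.7, 0.8]
grip_width: 0.2
finger_force: 1.1
```

View pics/s3.png

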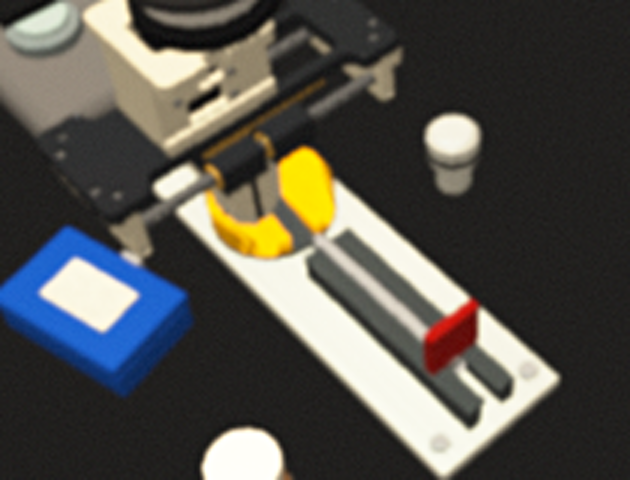

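The slot at crop (300,225) now looks in line with the bar, with the finger against the post. I'll back off, go up and over to behind the tab, then measure the disc with the gripper out of the way.

```bash
python3 -m crank '[[-0.01,0,0,0,0,0],[-0.012,0,-0.02,0,0,0],[0,0,-0.03,0,0,0],[0,0,-0.03,0,0,0],[-0.02,0.003,0,0,0,0]]';python3 -m crank '[[-0.0365,0.005,0,0,0,0],[-0.0365,0.005,0,0,0,0],[-0.0365,0.005,0,0,0,0],[-0.0365,0.005,0,0,0,0],[0,0,0,0,0,0]]'; cat > m.py <<'E'
from h import *
np.set_printoptions(precision=3,suppress=True)
t=bot.capture("top");im=t["color"];hsv=cv2.cvtColor(im,cv2.COLOR_BGR2HSV)
roi=np.zeros((400,640),np.uint8);roi[225:290,355:420]=255
ym=cv2.inRange(hsv,(15,100,80),(38,255,255))&roi;h=cv2.convexHull(cv2.findNonZero(ym))
dm=np.zeros_like(ym);cv2.fillConvexPoly(dm,h,255);dm=cv2.erode(dm,np.ones((3,3)))
n,l,st,c=cv2.connectedComponentsWithStats(((dm>0)&(ym==0)).astype(np.uint8))
for i in range(1,n):
    if st[i][4]<15: continue
    w=np.array([plane(t,x,y,29)[:2] for y,x in np.argwhere(l==i)],np.float32);f=cv2.fitLine(w,2,0,.01,.01).ravel()
    print(st[i],c[i],"disc angle",np.arctan2(f[1],f[0])+.066,"z59",plane(t,*c[i],59))
x=im[130:340,335:435];cv2.imwrite("pics/m.png",cv2.resize(x,None,fx=2.8,fy=2.8,interpolation=2))
E
python3 m.py
```

```text
time: 5.62
tool_pos: [592.2, -99.9, 123.1]
tcp_rot: [-3.141, 0.002, 3.075]
contact_force: [0.7, -0.1, 0.0]
grip_width: 0.6
finger_force: 0.0
time: 6.25
tool_pos: [739.4, -88.7, 118.5]
tcp_rot: [3.141, -0.002, 3.076]
contact_force: [-0.5, -0.1, 0.2]
grip_width: 0.3
finger_force: 0.0Traceback (most recent call last):
  File "m.py", line 5, in <module>
    ym=cv2.inRange(hsv,(15,100,80),(38,255,255))&roi;h=cv2.convexHull(cv2.findNonZero(ym))
                                                       ~~~~~~~~~~~~~~^^^^^^^^^^^^^^^^^^^^^
cv2.error: OpenCV(4.12.0) /io/opencv/modules/imgproc/src/convhull.cpp:143: error: (-215:Assertion failed) total >= 0 && (depth == CV_32F || depth == CV_32S) in function 'convexHull'
```

The forearm hides the disc from the top camera, so I'll use the scene camera.

```bash
python3 - <<'E'
from h import *
t=bot.capture("scene");im=t["color"];hsv=cv2.cvtColor(im,cv2.COLOR_BGR2HSV)
roi=np.zeros((400,640),np.uint8);roi[180:232,222:280]=255
ym=cv2.inRange(hsv,(15,100,80),(38,255,255))&roi;print(cv2.countNonZero(ym))
h=cv2.convexHull(cv2.findNonZero(ym));dm=np.zeros_like(ym);cv2.fillConvexPoly(dm,h,255);dm=cv2.erode(dm,np.ones((3,3)))
n,l,st,c=cv2.connectedComponentsWithStats(((dm>0)&(ym==0)).astype(np.uint8))
for i in range(1,n):
    if st[i][4]<8: continue
    w=np.array([plane(t,x,y,29)[:2] for y,x in np.argwhere(l==i)],np.float32);f=cv2.fitLine(w,2,0,.01,.01).ravel()
    print(st[i],c[i],np.arctan2(f[1],f[0])+.066,plane(t,*c[i],59))
cv2.imwrite("pics/m.png",cv2.resize(im[140:300,160:370],None,fx=3.6,fy=3.6,interpolation=2))
E
```

```text
931
[237 191  31  31 197] [251.07614213 206.17766497] -0.08899279 [566.15307919 -91.29611676  59.        ]
[233 198   7  13  62] [236.06451613 204.14516129] -0.44192547 [ 543.03758178 -106.37655961   59.        ]
```

View pics/m.png

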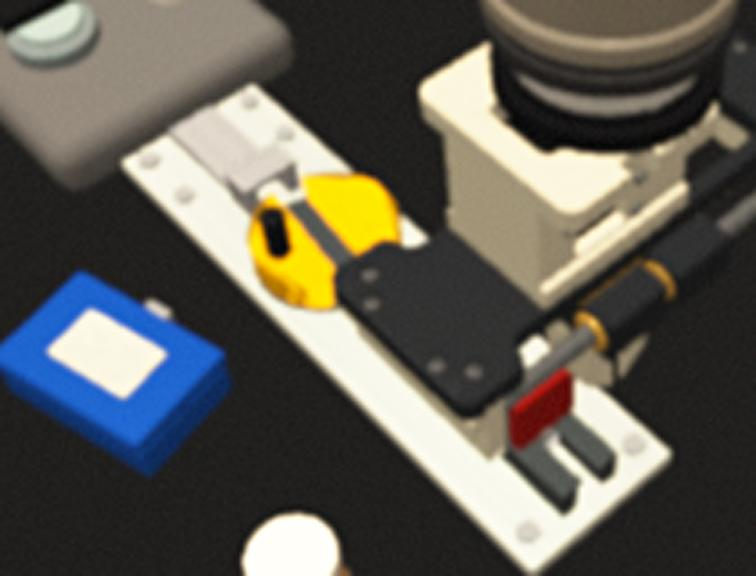

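Scene crop: the slot runs from about (295,200) to (345,262), in line with the lug, and the post is at (274,230). I'll check the post position before pushing.

```bash
python3 - <<'E'
from h import *
t=bot.capture("scene")
A=np.array([[-.9978,.066],[-.066,-.9978]]);d=np.array([535.3,-76.6])
for z in(42,44,46): print("post anchor",A@(plane(t,236.06,204.15,z)[:2]-d))
b=blob(t["color"],(15,100,80),(38,255,255));print("disc c",A@(plane(t,*cv2.fitEllipse(cv2.convexHull(cv2.findNonZero(b[2])))[0],27)[:2]-d))
print(bot.get_obs()["tool_pos"])
E
```

```text
post anchor [ 3.60486437 22.74482013]
post anchor [ 2.04083305 23.50576286]
post anchor [ 0.47680173 24.26670559]
disc c [-387.62740118 -170.04435991]
[737.36288435 -89.51322112 119.98986337]
```

Post angle is about -0.05 rad, within tolerance. I'll descend behind the tab and push.

```bash
python3 -m crank '[[0,0,0.03,0,0,0],[0,0,0.03,0,0,0],[0,0,0.013,0,0,0],[0.008,0,0,0,0,0],[0.006,0,0,0,0,0]]';python3 -m crank '[[0.005,0,0,0,0,0],[0.004,0,0,0,0,0],[0.004,0,0,0,0,0],[0.004,0,0,0,0,0],[0.004,0,0,0,0,0]]'
```

```text
time: 7.02
tool_pos: [724.4, -89.0, 49.4]
tcp_rot: [-3.141, 0.002, 3.075]
contact_force: [0.0, 0.9, 0.6]
grip_width: 0.6
finger_force: 0.0
time: 7.65
tool_pos: [703.6, -87.5, 48.0]
tcp_rot: [-3.142, 0.001, 3.075]
contact_force: [3.0, 0.5, 2.0]
grip_width: 0.7
finger_force: 1.4
```

```bash
python3 -m crank '[[0.006,0,0,0,0,0],[0.006,0,0,0,0,0],[0.006,0,0,0,0,0],[0.006,0,0,0,0,0],[0.006,0,0,0,0,0]]';python3 -m crank '[[0.006,0,0,0,0,0],[0.006,0,0,0,0,0],[0.006,0,0,0,0,0],[0.006,0,0,0,0,0],[0.006,0,0,0,0,0]]'
```

```text
time: 8.28
tool_pos: [673.0, -85.4, 47.6]
tcp_rot: [3.142, -0.0, 3.075]
contact_force: [2.8, 0.1, 1.5]
grip_width: 0.4
finger_force: 1.3
time: 8.9
tool_pos: [643.2, -83.5, 47.6]
tcp_rot: [3.142, -0.0, 3.075]
contact_force: [2.6, -1.0, -0.1]
grip_width: 0.6
finger_force: 1.3
```

```bash
python3 -m crank '[[0.006,0,0,0,0,0],[0.006,0,0,0,0,0],[0.006,0,0,0,0,0],[0.006,0,0,0,0,0],[0.004,0,0,0,0,0]]';python3 -m crank '[[0.003,0,0,0,0,0],[0.003,0,0,0,0,0],[0.002,0,0,0,0,0],[0.002,0,0,0,0,0],[0,0,0,0,0,0]]'
```

```text
time: 9.52
tool_pos: [615.2, -81.5, 47.7]
tcp_rot: [3.141, -0.0, 3.075]
contact_force: [2.1, -1.3, -0.2]
grip_width: 0.5
finger_force: 1.2
time: 10.15
tool_pos: [611.1, -81.3, 48.1]
tcp_rot: [-3.141, 0.012, 3.074]
contact_force: [20.6, -1.0, -11.9]
grip_width: 0.6
finger_force: 10.2
```

A firm stop at TCP x=611 with 20 N matches the expected end stop at about 609. Backing off, lifting and retreating, then verifying.

```bash
python3 -m crank '[[-0.01,0,0,0,0,0],[-0.015,0,0,0,0,0],[0,0,-0.04,0,0,0],[0,0,-0.04,0,0,0],[0,0,-0.05,0,0,0]]';python3 -m crank '[[0,0.05,-0.02,0,0,0],[0,0.05,0,0,0,0],[0,0.05,0,0,0,0],[0,0.05,0,0,0,0],[0,0.05,0,0,0,0]]';python3 -m crank '[[0,0.05,0,0,0,0],[0,0.05,0,0,0,0],[0,0,0,0,0,0]]'; python3 m.py; python3 - <<'E'
from h import *
A=np.array([[-.9978,.066],[-.066,-.9978]]);d=np.array([535.3,-76.6])
t=bot.capture("top");s=bot.capture("scene")
for c in(t,s):
    b=blob(c["color"],(0,120,50),(10,255,255));p=[A@(plane(c,*b[0],z)[:2]-d) for z in(51,60)];print("tab anchor",p)
r=np.argwhere(blob(t["color"],(0,120,50),(10,255,255))[2]);print("rear top edge",A@(plane(t,r[:,1].mean(),r[:,0].min()-.5,69)[:2]-d))
cv2.imwrite("pics/end.png",np.hstack([cv2.imread("pics/m.png"),cv2.resize(s["color"],None,fx=.78,fy=.78)[:312] if 0 else cv2.resize(s["color"][130:340,150:370],(500,588))]))
E
```

```text
time: 10.78
tool_pos: [629.2, -82.0, 177.8]
tcp_rot: [3.14, -0.005, 3.075]
contact_force: [1.2, 0.4, 0.7]
grip_width: 0.5
finger_force: 0.0
time: 11.4
tool_pos: [646.3, 168.6, 197.4]
tcp_rot: [-3.141, -0.002, 3.075]
contact_force: [1.0, 0.2, -0.7]
grip_width: 0.3
finger_force: 0.0
time: 11.78
tool_pos: [652.3, 270.7, 196.6]
tcp_rot: [3.141, -0.003, 3.08]
contact_force: [0.0, -0.6, 0.2]
grip_width: 0.7
finger_force: 0.0
[380 235  13  44 400] [386.173 256.655] disc angle -0.06266624 z59 [534.287 -72.42   59.   ]
[399 255  10   7  56] [403.5 258. ] disc angle -1.4331146 z59 [ 531.408 -100.425   59.   ]
tab anchor [array([-61.63423345,   1.19409314]), array([-6.04911329e+01,  4.63866707e-02])]
tab anchor [array([-61.04666531,  -2.50636746]), array([-67.1642868 ,   1.37603727])]
rear top edge [-64.9285288   -1.21521904]
```

View pics/end.png

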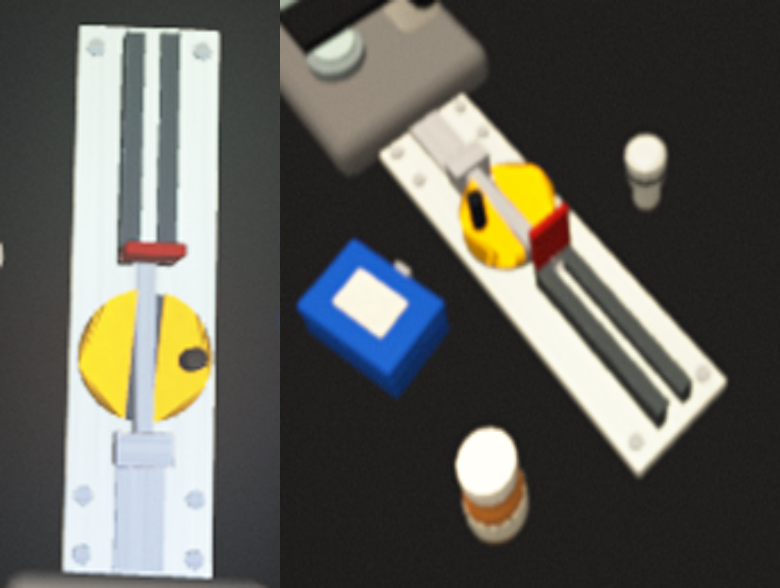

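The bar runs through the disc into the lug. The tab rear is at -65 mm, so travel is about 0.119 m, and the disc angle is about -0.06 rad. The loose items haven't moved and the arm is clear, so I'm handing in.

```bash
python3 -c "
from plant import bot;print(bot.close_job())"
```

```text
the job is handed in; nothing more can be done
None
```

The job is handed in, with no verdict returned: by the cameras the bar is home in the lug (travel about 0.119 m), the slot is about 0.06 rad off the bar, the loose items look unmoved and the arm is clear.

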